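# Put the packing-bench tools back on their outlines

### The job

Tidy the packing bench: put each of the four tools (tape roll, box cutter, stapler, tape measure) back on the dark mat whose painted outline has its colour and shape, standing the way up it stands now, wholly inside the outline and lined up with it (either end may point either way). Leave all four released and at rest, and do not shift the cardboard carton or the drinking bottle.

Things in the scene. Friction and masses are not known exactly. Their poses are not given: they have to be found in the camera images.
- roll_mid (a point): Blue roll of marking tape standing on its flat side: outside diameter 60 mm, bore 32 mm, 40 mm tall, 0.08 to 0.15 kg. Origin at its centre, half-way up; z up.
- cutter_mid (a point): Yellow box cutter lying flat, blade retracted, steel nose at its +x end: 130 mm long (its x), 24 mm wide (its y), 18 mm thick, about 0.06 to 0.13 kg. Origin at its centre, half-way up; z up.
- stapler_mid (a point): Red desk stapler with a black base, upright: 110 mm long (its x), 34 mm wide at the base and 30 mm at the red top half (its y), 48 mm tall, about 0.15 to 0.31 kg. Origin at its centre, half-way up; z up.
- measure_mid (a point): Green tape measure standing upright, black discs on its sides: 70 mm long (its x), 42 mm wide (its y), 60 mm tall, about 0.14 to 0.28 kg. Origin at its centre, half-way up; z up.
- mat_roll: Square dark mat 100 x 100 mm with a blue circular outline (7 mm line), 76 mm inside diameter: the tape roll's place. Fixed to the bench, only 3 mm thick (tools rest 3 mm above the bench on it). Origin at the mat's centre on its underside, which is also the centre of the outline; z up.
- mat_cutter: Long dark mat 164 x 62 mm with a long narrow yellow outline, 146 x 40 mm inside: the box cutter's place. Long side along its x. Fixed to the bench, only 3 mm thick (tools rest 3 mm above the bench on it). Origin at the mat's centre on its underside, which is also the centre of the outline; z up.
- mat_stapler: Dark mat 142 x 70 mm with a red oblong outline, 126 x 50 mm inside: the stapler's place. Long side along its x. Fixed to the bench, only 3 mm thick (tools rest 3 mm above the bench on it). Origin at the mat's centre on its underside, which is also the centre of the outline; z up.
- mat_measure: Dark mat 106 x 78 mm with a green short oblong outline, 86 x 58 mm inside: the tape measure's place. Long side along its x. Fixed to the bench, only 3 mm thick (tools rest 3 mm above the bench on it). Origin at the mat's centre on its underside, which is also the centre of the outline; z up.
- carton: Taped cardboard carton at the left edge of the work, 120 x 160 mm, 90 mm tall, loose. Leave it alone. Origin at the centre of its underside.
- bottle: Pale blue drinking bottle standing at the right edge of the work, 66 mm across, 170 mm tall, loose. Leave it alone. Origin at the centre of its underside.
Not all that is in view belongs to the job. Leave any pink look-alike of the mat_stapler alone. Leave any yellow look-alike of the part that bears stapler_mid alone.

How it is judged:
By the outcome, as a careful person would: the job done as asked, in the order asked, and still so for the second after the job is handed in, with the robot touching nothing.
It also fails if it takes over 104 s, if anything falls off the work surface, if the arm or the gripper's body presses on something with over 40 N, if the wrist force passes 120 N, or if a joint passes its speed limit or range.

### The arm

A 6-joint arm with a two-finger parallel gripper is mounted at the origin on the work surface. World frame = base frame: x ahead of the robot, y to its left, z up, the work surface at z = 0. Lengths are in m, angles in degrees, forces in N, time in s.
With the tool pointing down it reaches from about 0.3 to 0.75 m from the base axis. Payload 8.5 kg.
Tool frame: the origin (TCP) lies at the very end of the fingers, on their centre line; the grasp point (between the pads) lies 19 mm behind it; x points along the fingers, y is the direction in which the jaws open and shut, and the axes are right-handed (so a half turn about x gives the same grasp; the last joint's range is limited). The gripper opens to 85 mm and grips with 20 to 120 N. Pads are 22 mm wide; open, the fingers measure 114 mm over their backs; the gripper's body (76 mm by 85 mm) begins 54 mm behind the grasp point. The pads swing forward as they close: fully open they stand 13 mm farther back than shut.
Start: joints at [-12.336, 21.807, 74.336, -0, 83.858, -12.336], TCP at [0.55, 0, 0.209] pointing down, gripper open.
Joint ranges: [-178.18, 178.18], [-50.72, 133.34], [12.68, 142.11], [-81.47, 261.47], [9.98, 163.14], [-165.26, 165.26]. Speed limits (degrees/s): [136.94, 136.94, 180, 180, 180, 180].

### API

Orientations are given as a 3x3 rotation matrix whose columns are the frame's x, y, z axes.
In Python, from rig import sensors, cams, env gives the robot as it stands.
- The arm moves only by the shell command python3 -m crank 'ROWS' [FORCE]. ROWS is a JSON object of lists of equal length, an entry for each row: "hand": the closure in counts, from 0 (fully open) to 255 (shut); "translation": the shift along the tool's x, y, z in m, a list of three; "dr": the turn, a rotation vector about the tool's x, y, z in rad, a list of three. A call has 1 to 5 rows; each row is the pose to reach, as a shift and turn from the pose commanded when the call began, along the tool's axes at that moment; what a row does not reach only later rows make up. A row lasts 1/10 s, in which the tool goes at most 50 mm and 8.59 degrees, less where a joint would pass 70% of its speed; a pose out of reach is approached as far as the arm can. A call with a gripper value outside its range is refused whole. The fingers move at their own pace and stop on an object; FORCE is the grip in N (left out, the last holds). Time passes only in rows, so rows that repeat a pose let the fingers close. It gives the time, the measured TCP pose, the force and the opening at its end, in the units of the state.
- sensors.observe(): the state, without advancing time (a new reading comes with each control period).
- cams.get_image(name): name is "scene" or "side" or "wrist"; returns (picture, depth): 420x560x3 uint8, blue, green, red; 420x560 float32, m along the optical axis (not along the pixel's ray), 0 where there is no reading.
- cams.calibration(name): a dict with "vertical_fov" (degrees; the focal length in pixels is half the picture's height over the tangent of half this angle, whatever the lens; pixels are square), "cx", "cy" (the principal point, pixels), "extrinsics" (4x4, takes a point from camera to world coordinates). Camera axes: x right, y down, z forward; pixel columns grow to the right and rows downward; lengths in m; the calibration is good to about 2 mm. A picture is of the moment at which its call begins: read the wrist's pose just before it. calibration takes no time and is no camera call; for the wrist camera it gives the pose at the moment of the call.
- env.close_job(): hands the job in, once; it reports no verdict.
The state is a dict: "time_s": time; "q": joint angles; "qvel": joint speeds; "joint_efforts": joint torques, N m; "position": TCP position; "tool_rot": TCP orientation; "ft_force": force on the tool from outside, world axes, zero at the start; "wrist_torque": the same for the moment, N m; "grip_width": finger opening in m.
Only numpy, scipy, OpenCV 4.12 (cv2) and the standard library are available. Lean on these libraries where they do the work, as an engineer would, in place of code of your own. Each camera call takes 0.05 s, during which the arm holds its last target. There are 200 camera calls.

## Working session

There is one attempt and no reset: what is moved stays moved. The work goes in short steps, Python scripts to look and compute and a shell command to move; the robot and the scene stay as the last step left them, time stands still between calls to the robot, and variables do not carry over. Pictures are saved under pics/ and viewed, about 12 in all and at most 16, crops included, and the job is handed in when it is done.

```bash
mkdir -p pics; ls; cat > h.py <<'E'
import numpy as np, cv2
from rig import sensors, cams, env
def grab(n):
    c=cams.calibration(n); im,d=cams.get_image(n); return im,d,c
def world(c,u,v,z=None,d=None,shape=(420,560)):
    f=shape[0]/2/np.tan(np.radians(c['vertical_fov'])/2)
    r=np.array([(u-c['cx'])/f,(v-c['cy'])/f,1.0]); T=np.array(c['extrinsics'])
    w=T[:3,:3]@r; o=T[:3,3]
    s=d if z is None else (z-o[2])/w[2]
    return o+s*w
E
python3 - <<'E'
from h import *
for n in ("scene","side","wrist"):
    im,d,c=grab(n); cv2.imwrite(f"pics/{n}0.png",im); np.save(f"{n}0.npy",d)
    print(n,c)
print(sensors.observe())
E
```

```text
pics
scene {'vertical_fov': 54.493694739023326, 'cx': 281.07262464263505, 'cy': 212.94896077422493, 'extrinsics': array([[ 0.46304816,  0.52524868, -0.71393293,  1.31748977],
       [ 0.88632965, -0.27665851,  0.37132171, -0.45219541],
       [-0.00247938, -0.80471976, -0.59364969,  0.74760069],
       [ 0.        ,  0.        ,  0.        ,  1.        ]])}
side {'vertical_fov': 54.74514383822629, 'cx': 272.3658453841132, 'cy': 208.2243373491232, 'extrinsics': array([[ 0.72667098, -0.50975421,  0.46054308, -0.05803692],
       [-0.68680548, -0.5544124 ,  0.47002672, -0.54799785],
       [ 0.01573269, -0.65785829, -0.75297739,  0.89022556],
       [ 0.        ,  0.        ,  0.        ,  1.        ]])}
wrist {'vertical_fov': 70.06958080483724, 'cx': 279.46817803167505, 'cy': 207.57914950657528, 'extrinsics': array([[ 9.99998912e-01, -3.95445843e-04, -1.42144795e-03,
         5.49957785e-01],
       [-8.26334759e-04, -9.48247655e-01, -3.17530632e-01,
         8.08449463e-02],
       [-1.22231852e-03,  3.17531461e-01, -9.48246950e-01,
         3.74693912e-01],
       [ 0.00000000e+00,  
[... 156 characters left out ...]
,
        8.38584023e+01, -1.23353642e+01]), 'qvel': array([ 0.04081055, -0.12270876, -0.11817276, -0.02319267, -0.02919133,
       -0.01298814]), 'joint_efforts': array([ 1.94521621e-03, -4.48624384e+01, -2.31344014e+01, -1.86937300e-04,
        3.77541786e-03, -1.65174959e-05]), 'position': array([5.49738221e-01, 4.40522565e-05, 2.08854533e-01]), 'tool_rot': array([[-1.10912703e-03,  9.99999385e-01, -2.41465351e-05],
       [ 2.37652710e-04, -2.38829620e-05, -9.99999971e-01],
       [-9.99999357e-01, -1.10913273e-03, -2.37626075e-04]]), 'ft_force': array([1.07804965, 0.20227988, 0.678749  ]), 'wrist_torque': array([-0.00765112, -0.03380184,  0.01521358]), 'grip_width': 0.08537194787783102}
```

View pics/scene0.png

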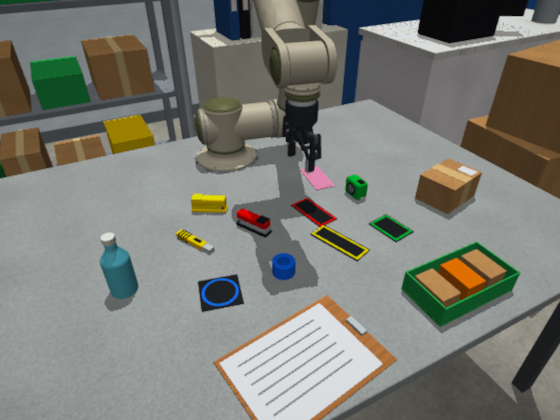

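View pics/side0.png

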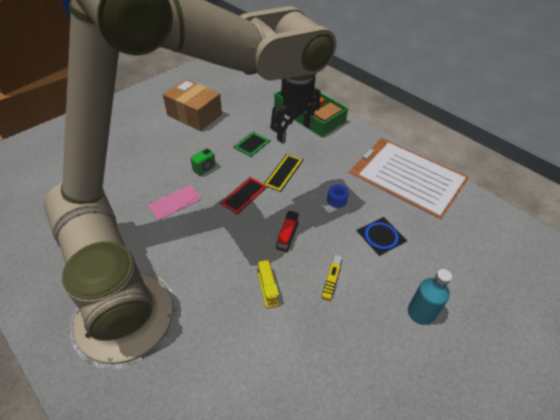

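The scene picture shows these things:
- **Red/black stapler:** (254,221). The yellow stapler look-alike is at (209,203).
- **Cutter:** (195,240)
- **Roll:** (284,266)
- **Tape measure:** (356,187)
- **Mats:** red (314,212), with the pink look-alike at (317,178); yellow (340,242); green (391,228); blue (220,292)

The side view agrees. The next step is to measure them all in both views.

```bash
cat > m.py <<'E'
from h import *
HS={'roll':(105,130),'green':(45,80),'yellow':(22,35),'red':(0,8)}
def mask(im,k):
    h=cv2.cvtColor(im,cv2.COLOR_BGR2HSV)
    m=cv2.inRange(h,(HS[k][0],140,70),(HS[k][1],255,255))
    if k=='red': m|=cv2.inRange(h,(174,140,70),(180,255,255))
    return m
def cloud(c,d,ys,xs):
    return np.array([world(c,x,y,d=d[y,x]) for y,x in zip(ys,xs) if d[y,x]>0])
def blobs(im,d,c,k,zmin=-.02,zmax=.1,minpx=60,off=(0,0)):
    n,l,s,ce=cv2.connectedComponentsWithStats(cv2.morphologyEx(mask(im,k),cv2.MORPH_CLOSE,np.ones((3,3))))
    out=[]
    for i in range(1,n):
        if s[i,4]<minpx: continue
        ys,xs=np.where(l==i); P=cloud(c,d,ys,xs)
        if len(P)<20 or np.hypot(*np.median(P[:,:2],0))>.85 or np.median(P[:,2])>zmax or np.median(P[:,2])<zmin: continue
        (cx,cy),(w,h),a=cv2.minAreaRect(P[:,:2].astype(np.float32))
        if w<h: w,h,a=h,w,a+90
        out.append((k,ce[i].round(),s[i,4],'xy',round(cx,4),round(cy,4),'LxW',round(w,3),round(h,3),'ang',round((a+90)%180-90,1),'z',np.percentile(P[:,2],[3,50,97]).round(3)))
    return out
E
python3 - <<'E'
from m import *
for n in ("scene","side","wrist"):
    im=cv2.imread(f"pics/{n}0.png"); d=np.load(f"{n}0.npy"); c=cams.calibration(n)
    print(n)
    for k in HS:
        for b in blobs(im,d,c,k): print(*b)
E
```

```text
scene
roll [283. 266.] 531 xy 0.6495 -0.0999 LxW 0.06 0.056 ang -26.3 z [0.003 0.033 0.042]
roll [220. 292.] 370 xy 0.6394 -0.2692 LxW 0.093 0.09 ang -22.9 z [0.002 0.004 0.007]
green [358. 186.] 273 xy 0.4446 0.2726 LxW 0.071 0.037 ang 5.0 z [0.011 0.052 0.064]
green [391. 228.] 240 xy 0.6341 0.2642 LxW 0.103 0.077 ang 10.5 z [0.002 0.004 0.007]
yellow [208. 203.] 596 xy 0.3013 -0.1741 LxW 0.106 0.032 ang 58.5 z [0.004 0.033 0.051]
yellow [340. 242.] 372 xy 0.6169 0.0948 LxW 0.164 0.061 ang 18.4 z [0.002 0.004 0.007]
yellow [190. 239.] 258 xy 0.4194 -0.2742 LxW 0.113 0.022 ang 27.5 z [0.003 0.018 0.023]
red [314. 212.] 245 xy 0.4602 0.1038 LxW 0.142 0.07 ang 8.7 z [0.002 0.005 0.007]
red [251. 218.] 298 xy 0.4283 -0.099 LxW 0.152 0.041 ang 17.5 z [0.027 0.045 0.051]
side
roll [338. 195.] 366 xy 0.6459 -0.1009 LxW 0.059 0.056 ang 31.8 z [0.009 0.036 0.042]
roll [381. 235.] 308 xy 0.6385 -0.2687 LxW 0.093 0.092 ang 73.7 z [0.    0.003 0.007]
green [252. 144.] 150 xy 0.6331 0.266 LxW 0.1 0.073 ang 11.4 z [-0.     0.003  0.006]
green [200. 158.] 177 xy 0.4372 0.2731 LxW 0.065 0.039 ang 
[... 369 characters left out ...]
06]
red [286. 231.] 284 xy 0.4334 -0.1009 LxW 0.075 0.03 ang 28.0 z [0.036 0.047 0.05 ]
wrist
roll [356. 253.] 1735 xy 0.6191 -0.0629 LxW 0.147 0.058 ang -50.9 z [0.01  0.04  0.042]
roll [339. 344.] 751 xy 0.6249 -0.1506 LxW 0.333 0.091 ang -83.3 z [0.003 0.005 0.006]
yellow [341.  92.] 2468 xy 0.6179 0.0943 LxW 0.161 0.055 ang 18.9 z [0.003 0.005 0.006]
yellow [100. 297.] 2025 xy 0.3677 -0.0923 LxW 0.313 0.05 ang 49.5 z [0.009 0.047 0.05 ]
yellow [204. 348.] 632 xy 0.488 -0.1422 LxW 0.323 0.059 ang 67.1 z [0.009 0.019 0.022]
red [201.  84.] 2209 xy 0.4605 0.1043 LxW 0.14 0.065 ang 9.1 z [0.003 0.005 0.006]
red [193. 255.] 1174 xy 0.4709 -0.0666 LxW 0.162 0.058 ang 48.8 z [0.038 0.049 0.051]
```

View pics/wrist0.png

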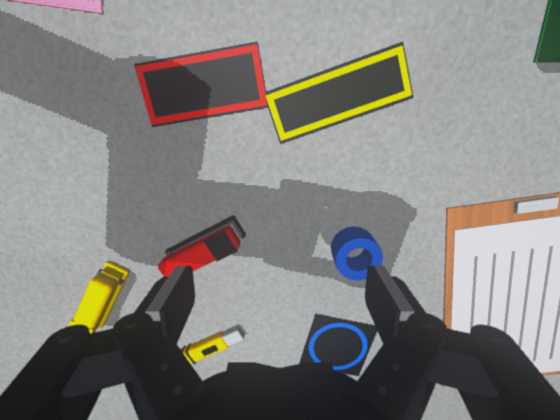

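```bash
cat >> m.py <<'E'
OBJ={'roll':(.648,-.10,.04),'cutter':(.43,-.268,.018),'stapler':(.43,-.10,.048),'measure':(.44,.273,.06)}
def tops(im,d,c,k,xy=None,dz=0,tol=.006,R=.075):
    x0,y0,h=OBJ[k]; h+=dz
    if xy: x0,y0=xy
    f=210/np.tan(np.radians(c['vertical_fov'])/2); T=np.array(c['extrinsics'])
    v,u=np.mgrid[:420,:560]
    P=np.stack([(u-c['cx'])/f*d,(v-c['cy'])/f*d,d],-1)@T[:3,:3].T+T[:3,3]
    m=(d>0)&(abs(P[...,2]-h)<tol)&(np.hypot(P[...,0]-x0,P[...,1]-y0)<R)
    n,l,s,_=cv2.connectedComponentsWithStats(cv2.morphologyEx(m.astype(np.uint8),cv2.MORPH_OPEN,np.ones((2,2))))
    if n<2: return None
    i=1+np.argmax(s[1:,4]); Q=P[l==i]
    (cx,cy),(w,hh),a=cv2.minAreaRect(Q[:,:2].astype(np.float32))
    if w<hh: w,hh,a=hh,w,a+90
    col=im[l==i]; 
    return k,len(Q),'xy',round(cx,4),round(cy,4),'LxW',round(w,3),round(hh,3),'ang',round((a+90)%180-90,1),'z',Q[:,2].mean().round(3)
E
python3 - <<'E'
from m import *
for n in ("scene","side","wrist"):
    im=cv2.imread(f"pics/{n}0.png"); d=np.load(f"{n}0.npy"); c=cams.calibration(n)
    for k in OBJ: print(n,tops(im,d,c,k))
    if n!='wrist':
        OBJ['bottle']=(.5,-.38,.1)
for n in ("scene","side"):
    d=np.load(f"{n}0.npy"); c=cams.calibration(n)
    for nm,uv in {'scene':{'bottle':(121,275),'carton':(440,190),'box':(425,300)},'side':{'bottle':(428,300),'carton':(195,105),'box':(335,115)}}[n].items():
        print(n,nm,world(c,*uv,d=d[uv[1],uv[0]]).round(3))
im=cv2.imread("pics/scene0.png")[150:270,170:380]; cv2.imwrite("pics/crop.png",cv2.resize(im,None,fx=3.8,fy=3.8,interpolation=cv2.INTER_CUBIC))
E
```

```text
scene ('roll', 272, 'xy', 0.954, -0.2731, 'LxW', 0.808, 0.058, 'ang', -30.3, 'z', np.float64(0.046))
scene ('cutter', 286, 'xy', 0.4355, -0.2574, 'LxW', 0.125, 0.037, 'ang', 26.6, 'z', np.float64(0.017))
scene ('stapler', 268, 'xy', 0.8555, -0.2812, 'LxW', 0.981, 0.092, 'ang', -25.7, 'z', np.float64(0.052))
scene ('measure', 155, 'xy', 0.4448, 0.3077, 'LxW', 0.106, 0.062, 'ang', -82.5, 'z', np.float64(0.059))
side ('roll', 195, 'xy', 0.3088, -0.3008, 'LxW', 0.883, 0.058, 'ang', 30.2, 'z', np.float64(0.045))
side ('cutter', 410, 'xy', 0.2171, -0.386, 'LxW', 0.638, 0.025, 'ang', 28.3, 'z', np.float64(0.018))
side ('stapler', 346, 'xy', 0.2199, -0.287, 'LxW', 0.761, 0.046, 'ang', 39.7, 'z', np.float64(0.05))
side ('measure', 194, 'xy', 0.46, 0.2766, 'LxW', 0.109, 0.043, 'ang', 13.1, 'z', np.float64(0.057))
side ('bottle', 10, 'xy', 0.4954, -0.4536, 'LxW', 0.006, 0.002, 'ang', 59.4, 'z', np.float64(0.103))
wrist ('roll', 1157, 'xy', 0.6021, -0.043, 'LxW', 0.261, 0.066, 'ang', -52.9, 'z', np.float64(0.046))
wrist ('cutter', 883, 'xy', 0.5079, -0.1243, 'LxW', 0.411, 0.079, 'ang', 67.5, 'z', np.float64(0.017))
wrist ('stapler', 1655, 'xy', 0.5011, -0.0386, 'LxW', 0.247, 0.074, 'ang', 51.0, 'z', np.float64(0.054))
wrist None
wrist None
scene bottle [ 0.552 -0.47   0.077]
scene carton [0.619 0.456 0.066]
scene box [0.908 0.131 0.032]
side bottle [ 0.487 -0.477  0.107]
side carton [0.554 0.458 0.092]
side box [0.91  0.141 0.05 ]
```

View pics/crop.png

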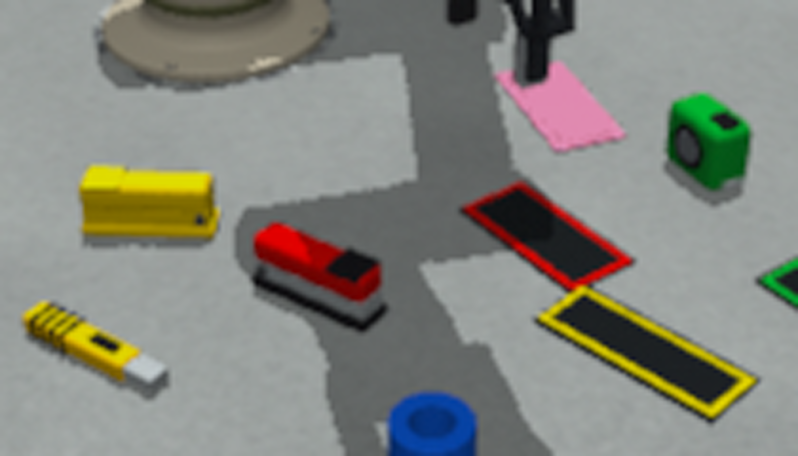

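The crop confirms the picks. The red stapler on a black base (crop 320,270) is the tool, and the yellow one at (150,205) is the decoy. The red-outlined dark mat (545,235) is the target, and the pink one (565,105) is the decoy.

My opening filter shifts the mask by a pixel, so I'll fix that and measure again.

```bash
sed -i 's/Q=P\[l==i\]/Q=P[(l==i)\&m]/; s/np.ones((2,2))/np.ones((3,3))/' m.py
python3 - <<'E'
from m import *
for n in ("scene","side","wrist"):
    im=cv2.imread(f"pics/{n}0.png"); d=np.load(f"{n}0.npy"); c=cams.calibration(n)
    for k in OBJ: print(n,tops(im,d,c,k))
E
```

```text
scene ('roll', 260, 'xy', 0.6493, -0.0982, 'LxW', 0.058, 0.058, 'ang', -29.4, 'z', np.float64(0.04))
scene ('cutter', 275, 'xy', 0.4351, -0.2646, 'LxW', 0.132, 0.025, 'ang', 26.2, 'z', np.float64(0.018))
scene ('stapler', 266, 'xy', 0.4504, -0.0909, 'LxW', 0.104, 0.035, 'ang', 32.6, 'z', np.float64(0.048))
scene ('measure', 148, 'xy', 0.4429, 0.2764, 'LxW', 0.068, 0.041, 'ang', 1.2, 'z', np.float64(0.06))
side ('roll', 187, 'xy', 0.6471, -0.1006, 'LxW', 0.058, 0.055, 'ang', 40.7, 'z', np.float64(0.039))
side ('cutter', 406, 'xy', 0.4333, -0.2669, 'LxW', 0.13, 0.024, 'ang', 27.2, 'z', np.float64(0.018))
side ('stapler', 346, 'xy', 0.4461, -0.0933, 'LxW', 0.105, 0.031, 'ang', 27.0, 'z', np.float64(0.047))
side ('measure', 188, 'xy', 0.4404, 0.2736, 'LxW', 0.066, 0.04, 'ang', 1.7, 'z', np.float64(0.059))
wrist ('roll', 1144, 'xy', 0.6469, -0.0975, 'LxW', 0.059, 0.055, 'ang', 47.9, 'z', np.float64(0.041))
wrist ('cutter', 876, 'xy', 0.4511, -0.2567, 'LxW', 0.093, 0.025, 'ang', 27.2, 'z', np.float64(0.018))
wrist ('stapler', 1651, 'xy', 0.4493, -0.0922, 'LxW', 0.105, 0.031, 'ang', 27.7, 'z', np.float64(0.049))
wrist None
```

All three views agree to 2–3 mm, with sizes and heights as specified. I'll start with the roll: jaw along x, no turn needed.

```bash
python3 -m crank '{"hand":[0,0,0,0,0],"translation":[[0.09,0.0975,0.0985],[0.09,0.0975,0.0985],[0.09,0.0975,0.0985],[0.09,0.0975,0.0985],[0.09,0.0975,0.0985]],"dr":[[0,0,0],[0,0,0],[0,0,0],[0,0,0],[0,0,0]]}' 40
python3 -m crank '{"hand":[0,0,0,0,0],"translation":[[0.04,0,0],[0.08,0,0],[0.115,0,0],[0.115,0,0],[0.115,0,0]],"dr":[[0,0,0],[0,0,0],[0,0,0],[0,0,0],[0,0,0]]}'
```

```text
time_s: 0.65
position: [0.6473, -0.0995, 0.1171]
tool_rot: [[-0.003, 1.0, -0.002], [0.001, -0.002, -1.0], [-1.0, -0.003, -0.001]]
ft_force: [-0.3, 0.1, 0.9]
grip_width: 0.0859
time_s: 1.15
position: [0.6479, -0.0978, 0.0065]
tool_rot: [[0.002, 1.0, 0.001], [-0.0, 0.001, -1.0], [-1.0, 0.002, 0.0]]
ft_force: [-0.1, 0.2, -0.1]
grip_width: 0.0854
```

```bash
for i in 1 2; do python3 -m crank '{"hand":[255,255,255,255,255],"translation":[[0,0,0],[0,0,0],[0,0,0],[0,0,0],[0,0,0]],"dr":[[0,0,0],[0,0,0],[0,0,0],[0,0,0],[0,0,0]]}' 40; done
python3 -m crank '{"hand":[255,255,255,255,255],"translation":[[-0.02,0,0],[-0.06,0,0],[-0.06,0,0],[-0.06,0,0],[-0.06,0,0]],"dr":[[0,0,0],[0,0,0],[0,0,0],[0,0,0],[0,0,0]]}'
```

```text
time_s: 1.65
position: [0.6487, -0.0986, 0.0077]
tool_rot: [[0.004, 1.0, 0.0], [-0.001, 0.0, -1.0], [-1.0, 0.004, 0.001]]
ft_force: [-2.1, 1.0, 11.8]
grip_width: 0.0583
time_s: 2.15
position: [0.6487, -0.0986, 0.0077]
tool_rot: [[0.004, 1.0, 0.0], [-0.001, 0.0, -1.0], [-1.0, 0.004, 0.001]]
ft_force: [-2.7, 1.3, 11.0]
grip_width: 0.0579
time_s: 2.65
position: [0.6469, -0.0983, 0.0637]
tool_rot: [[-0.001, 1.0, 0.0], [0.0, 0.0, -1.0], [-1.0, -0.001, -0.0]]
ft_force: [-0.5, 0.7, -0.6]
grip_width: 0.0576
```

```bash
python3 -m crank '{"hand":[255,255,255,255,255],"translation":[[0,-0.003,0.045],[0,-0.0055,0.09],[0,-0.007,0.135],[0,-0.0085,0.1705],[0,-0.0085,0.1705]],"dr":[[0,0,0],[0,0,0],[0,0,0],[0,0,0],[0,0,0]]}'
python3 -m crank '{"hand":[255,255,255,255,255],"translation":[[0.02,0,0],[0.04,0,0],[0.053,0,0],[0.053,0,0],[0.053,0,0]],"dr":[[0,0,0],[0,0,0],[0,0,0],[0,0,0],[0,0,0]]}'
python3 -m crank '{"hand":[255,255],"translation":[[0,0,0],[0,0,0]],"dr":[[0,0,0],[0,0,0]]}'
```

```text
time_s: 3.15
position: [0.6377, -0.2737, 0.0626]
tool_rot: [[-0.002, 1.0, -0.005], [-0.0, -0.005, -1.0], [-1.0, -0.002, 0.0]]
ft_force: [0.3, 1.5, -0.8]
grip_width: 0.0578
time_s: 3.65
position: [0.6389, -0.2684, 0.0108]
tool_rot: [[-0.001, 1.0, 0.0], [0.001, 0.0, -1.0], [-1.0, -0.001, -0.001]]
ft_force: [0.0, -0.5, -0.4]
grip_width: 0.0575
time_s: 3.85
position: [0.639, -0.2688, 0.0113]
tool_rot: [[-0.0, 1.0, 0.0], [0.0, 0.0, -1.0], [-1.0, -0.0, -0.0]]
ft_force: [-0.5, -0.3, -1.2]
grip_width: 0.0574
```

```bash
python3 -m crank '{"hand":[0,0,0,0,0],"translation":[[0,0,0],[0,0,0],[0,0,0],[0,0,0],[0,0,0]],"dr":[[0,0,0],[0,0,0],[0,0,0],[0,0,0],[0,0,0]]}'
python3 -m crank '{"hand":[0,0,0,0,0],"translation":[[-0.03,0,0],[-0.08,0,0],[-0.13,0,0],[-0.17,0,0],[-0.19,0,0]],"dr":[[0,0,0],[0,0,0],[0,0,0],[0,0,0],[0,0,0]]}'
python3 -m crank '{"hand":[0,0,0,0,0],"translation":[[0,-0.03,-0.028],[0,-0.06,-0.056],[0,-0.09,-0.084],[0,-0.12,-0.112],[0,-0.15,-0.14]],"dr":[[0,0,0],[0,0,0],[0,0,0],[0,0,0],[0,0,0]]}'
python3 -m crank '{"hand":[0,0,0,0,0],"translation":[[0,-0.01,-0.01],[0,-0.02,-0.02],[0,-0.03,-0.03],[0,-0.041,-0.037],[0,-0.041,-0.037]],"dr":[[0.14,0,0],[0.28,0,0],[0.42,0,0],[0.56,0,0],[0.56,0,0]]}'
python3 -m crank '{"hand":[0,0,0,0,0],"translation":[[0,0,0],[0,0,0],[0,0,0],[0,0,0],[0,0,0]],"dr":[[0.14,0,0],[0.28,0,0],[0.42,0,0],[0.53,0,0],[0.53,0,0]]}'
cat >> m.py <<'E'
def look(name,*ks,pic=None,dz=0,cam='wrist',xy=None):
    im,d,c=grab(cam)
    if pic: cv2.imwrite(f'pics/{pic}.png',im)
    for k in ks: print(cam,tops(im,d,c,k,dz=dz,xy=xy))
    for k in HS:
        for b in blobs(im,d,c,k,zmax=.008,minpx=150): print(' mat',*b)
    s=sensors.observe(); R=s['tool_rot']; print('TCP',s['position'].round(4),'jaw',np.degrees(np.arctan2(R[1,1],R[0,1])).round(2),'F',s['ft_force'].round(1),'w',round(s['grip_width'],4),'t',s['time_s'])
E
python3 - <<'E'
from m import *
look('',"stapler",pic='w1')
im,d,c=grab('side'); print(tops(im,d,c,'roll',xy=(.639,-.269),dz=.003)); 
im,d,c=grab('scene'); print(tops(im,d,c,'roll',xy=(.639,-.269),dz=.003))
E
```

```text
time_s: 4.35
position: [0.639, -0.269, 0.0114]
tool_rot: [[0.0, 1.0, -0.0], [-0.0, -0.0, -1.0], [-1.0, 0.0, 0.0]]
ft_force: [-0.4, 0.4, 0.7]
grip_width: 0.0854
time_s: 4.85
position: [0.6397, -0.2694, 0.2061]
tool_rot: [[0.005, 1.0, 0.0], [-0.003, 0.0, -1.0], [-1.0, 0.005, 0.003]]
ft_force: [-0.1, -0.6, 0.2]
grip_width: 0.0856
time_s: 5.35
position: [0.4876, -0.1279, 0.2014]
tool_rot: [[0.0, 1.0, -0.0], [-0.0, -0.0, -1.0], [-1.0, 0.0, 0.0]]
ft_force: [0.4, -0.1, 0.2]
grip_width: 0.0849
time_s: 5.85
position: [0.4471, -0.0913, 0.2017]
tool_rot: [[0.0, 0.847, -0.532], [-0.0, -0.532, -0.847], [-1.0, 0.0, -0.0]]
ft_force: [0.5, 0.8, 0.5]
grip_width: 0.085
time_s: 6.35
position: [0.4484, -0.0924, 0.2014]
tool_rot: [[0.0, 0.465, -0.886], [-0.0, -0.886, -0.465], [-1.0, 0.0, -0.0]]
ft_force: [-0.1, 0.6, -0.3]
grip_width: 0.0852
wrist ('stapler', 2501, 'xy', 0.4494, -0.0924, 'LxW', 0.104, 0.03, 'ang', 28.0, 'z', np.float64(0.049))
 mat yellow [188.  21.] 781 xy 0.5573 0.0743 LxW 0.056 0.034 ang -70.4 z [0.003 0.005 0.006]
 mat red [130.  80.] 2389 xy 0.4607 0.1048 LxW 0.14 0.066 ang 8.9 z [0.003 0.005 0.006]
TCP [ 0.4484 -0.0923  0.2014] jaw -62.17 F [ 0.5  0.8 -1.1] w 0.0854 t 6.4
('roll', 254, 'xy', 0.6379, -0.2692, 'LxW', 0.06, 0.058, 'ang', 23.6, 'z', np.float64(0.042))
('roll', 312, 'xy', 0.6404, -0.2666, 'LxW', 0.059, 0.058, 'ang', -1.3, 'z', np.float64(0.043))
```

View pics/w1.png

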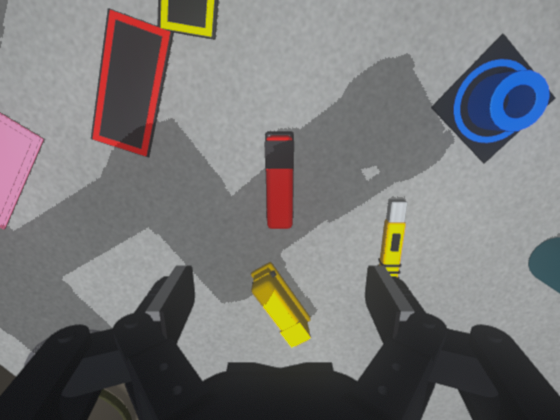

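The wrist view shows the stapler at (280,180), centred and square between the fingers, and the roll well inside its blue ring at (500,95). I'll grasp the stapler now.

```bash
python3 -m crank '{"hand":[0,0,0,0,0],"translation":[[0.045,0,0],[0.09,0,0],[0.135,0,0],[0.165,0,0],[0.183,0,0]],"dr":[[0,0,0],[0,0,0],[0,0,0],[0,0,0],[0,0,0]]}' 50
for i in 1 2; do python3 -m crank '{"hand":[255,255,255,255,255],"translation":[[0,0,0],[0,0,0],[0,0,0],[0,0,0],[0,0,0]],"dr":[[0,0,0],[0,0,0],[0,0,0],[0,0,0],[0,0,0]]}' 50; done
python3 -m crank '{"hand":[255,255,255,255,255],"translation":[[-0.02,0,0],[-0.05,0,0],[-0.09,0,0],[-0.1,0,0],[-0.1,0,0]],"dr":[[0,0,0],[0,0,0],[0,0,0],[0,0,0],[0,0,0]]}'
```

```text
time_s: 7.0
position: [0.4472, -0.0917, 0.0162]
tool_rot: [[-0.003, 0.465, -0.885], [0.001, -0.885, -0.465], [-1.0, -0.002, 0.002]]
ft_force: [0.0, -0.0, 0.5]
grip_width: 0.0853
time_s: 7.5
position: [0.4486, -0.0922, 0.0196]
tool_rot: [[0.002, 0.463, -0.886], [-0.001, -0.886, -0.463], [-1.0, 0.002, -0.001]]
ft_force: [-1.4, 0.7, 7.1]
grip_width: 0.0281
time_s: 8.0
position: [0.4486, -0.0922, 0.0196]
tool_rot: [[0.002, 0.463, -0.886], [-0.001, -0.886, -0.463], [-1.0, 0.002, -0.001]]
ft_force: [-0.4, 1.3, 6.4]
grip_width: 0.0281
time_s: 8.5
position: [0.4486, -0.0922, 0.1198]
tool_rot: [[0.004, 0.463, -0.886], [-0.002, -0.886, -0.463], [-1.0, 0.003, -0.002]]
ft_force: [-0.2, 0.5, -2.5]
grip_width: 0.028
```

```bash
python3 -m crank '{"hand":[255,255,255,255,255],"translation":[[0,-0.04,-0.024],[0,-0.08,-0.048],[0,-0.12,-0.072],[0,-0.16,-0.096],[0,-0.1686,-0.1015]],"dr":[[0.08,0,0],[0.16,0,0],[0.24,0,0],[0.328,0,0],[0.328,0,0]]}'
python3 -m crank '{"hand":[255,255],"translation":[[0,0,0],[0,0,0]],"dr":[[0,0,0],[0,0,0]]}'
python3 - <<'E'
from m import *
look('',"stapler",dz=.1,xy=(.46,.104),pic='w2')
for n in('scene','side'):
    im,d,c=grab(n); print(n,tops(im,d,c,'stapler',xy=(.46,.104),dz=.1))
E
```

```text
time_s: 9.0
position: [0.4587, 0.1081, 0.1168]
tool_rot: [[-0.003, 0.154, -0.988], [0.001, -0.988, -0.154], [-1.0, -0.001, 0.003]]
ft_force: [0.4, -1.5, -1.1]
grip_width: 0.0277
time_s: 9.2
position: [0.4596, 0.1037, 0.1175]
tool_rot: [[-0.002, 0.153, -0.988], [-0.0, -0.988, -0.153], [-1.0, 0.0, 0.002]]
ft_force: [0.5, -0.2, -1.4]
grip_width: 0.0281
wrist ('stapler', 10267, 'xy', 0.4607, 0.104, 'LxW', 0.105, 0.041, 'ang', 2.5, 'z', np.float64(0.147))
 mat green [114.  15.] 1201 xy 0.592 0.2581 LxW 0.074 0.017 ang -81.3 z [0.003 0.005 0.006]
 mat yellow [325.  64.] 2493 xy 0.5856 0.0833 LxW 0.093 0.055 ang 18.8 z [0.003 0.005 0.006]
TCP [0.4598 0.1033 0.1177] jaw -81.28 F [-0.5 -0.2 -1.1] w 0.0278 t 9.25
scene ('stapler', 138, 'xy', 0.4802, 0.1091, 'LxW', 0.065, 0.033, 'ang', 1.0, 'z', np.float64(0.147))
side ('stapler', 171, 'xy', 0.4364, 0.1016, 'LxW', 0.061, 0.041, 'ang', -2.5, 'z', np.float64(0.146))
```

View pics/w2.png

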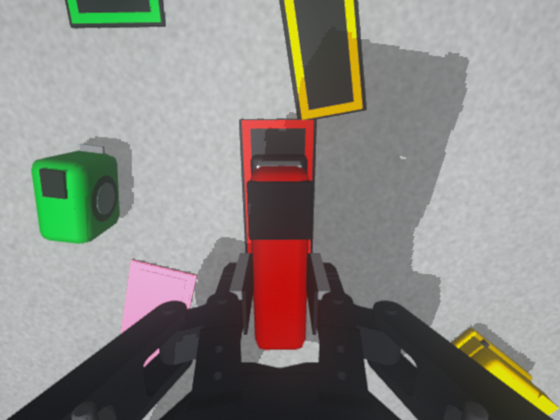

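The stapler is held square, at (280,250), over the red outline and parallel to it. Lowering and releasing.

```bash
python3 -m crank '{"hand":[255,255,255,255,255],"translation":[[0.03,-0.001,0],[0.06,-0.001,0],[0.08,-0.001,0],[0.094,-0.001,0],[0.094,-0.001,0]],"dr":[[0,0,0],[0,0,0],[0,0,0],[0,0,0],[0,0,0]]}'
python3 -m crank '{"hand":[255,255,0,0,0],"translation":[[0,0,0],[0,0,0],[0,0,0],[0,0,0],[0,0,0]],"dr":[[0,0,0],[0,0,0],[0,0,0],[0,0,0],[0,0,0]]}'
python3 -m crank '{"hand":[0,0,0,0,0],"translation":[[0,0,0],[-0.03,0,0],[-0.08,0,0],[-0.13,0,0],[-0.177,0,0]],"dr":[[0,0,0],[0,0,0],[0,0,0],[0,0,0],[0,0,0]]}'
python3 -m crank '{"hand":[0,0],"translation":[[0,0,0],[0,0,0]],"dr":[[0,0,0],[0,0,0]]}'
python3 - <<'E'
from m import *
look('',"stapler",dz=.003,xy=(.46,.104),pic='w3')
for n in('scene','side'):
    im,d,c=grab(n); print(n,tops(im,d,c,'stapler',xy=(.46,.104),dz=.003))
E
```

```text
time_s: 9.85
position: [0.4595, 0.1044, 0.0232]
tool_rot: [[-0.002, 0.151, -0.989], [-0.0, -0.989, -0.151], [-1.0, -0.0, 0.002]]
ft_force: [0.2, -0.7, -0.5]
grip_width: 0.0281
time_s: 10.35
position: [0.46, 0.1054, 0.0246]
tool_rot: [[0.001, 0.152, -0.988], [-0.0, -0.988, -0.152], [-1.0, 0.0, -0.001]]
ft_force: [0.8, -0.3, -0.5]
grip_width: 0.0706
time_s: 10.85
position: [0.4595, 0.1055, 0.2037]
tool_rot: [[0.001, 0.152, -0.988], [-0.0, -0.988, -0.152], [-1.0, 0.0, -0.001]]
ft_force: [0.5, 0.2, -0.1]
grip_width: 0.0854
time_s: 11.05
position: [0.4599, 0.1055, 0.2018]
tool_rot: [[0.002, 0.152, -0.988], [-0.0, -0.988, -0.152], [-1.0, 0.0, -0.002]]
ft_force: [-0.5, 0.5, -0.3]
grip_width: 0.0857
wrist ('stapler', 2560, 'xy', 0.4613, 0.1051, 'LxW', 0.104, 0.031, 'ang', 8.0, 'z', np.float64(0.052))
 mat green [156.  29.] 1051 xy 0.6048 0.26 LxW 0.073 0.042 ang -81.4 z [0.003 0.005 0.006]
 mat yellow [314.  62.] 1857 xy 0.5977 0.0875 LxW 0.119 0.055 ang 18.7 z [0.003 0.005 0.006]
 mat red [280. 182.] 3306 xy 0.4609 0.1041 LxW 0.139 0.065 ang 8.9 z [0.003 0.006 0.053]
TCP [0.4593 0.1055 0.2006] jaw -81.24 F [ 0.2 -1.   0.4] w 0.0854 t 11.1
scene ('stapler', 223, 'xy', 0.461, 0.1066, 'LxW', 0.106, 0.034, 'ang', 9.5, 'z', np.float64(0.051))
side ('stapler', 264, 'xy', 0.4585, 0.1051, 'LxW', 0.106, 0.032, 'ang', 8.2, 'z', np.float64(0.05))
```

View pics/w3.png

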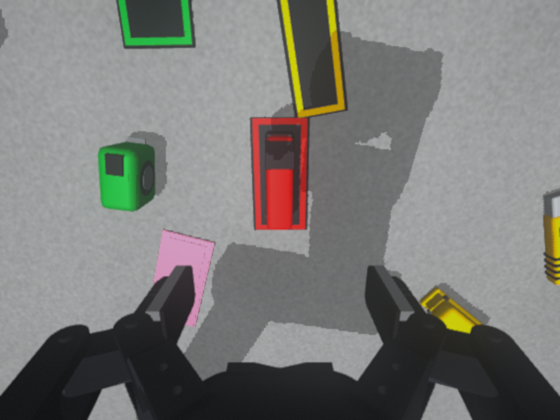

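The stapler sits inside the red outline (280,175): offset about 1 mm, angle 8.0–9.5° against the mat's 8.9°. The tape measure is next, seen at (127,175).

```bash
python3 -m crank '{"hand":[0,0,0,0,0],"translation":[[0,-0.045,-0.002],[0,-0.09,-0.004],[0,-0.135,-0.006],[0,-0.1707,-0.0082],[0,-0.1707,-0.0082]],"dr":[[0.03,0,0],[0.06,0,0],[0.09,0,0],[0.127,0,0],[0.127,0,0]]}'
python3 -m crank '{"hand":[0,0],"translation":[[0,0,0],[0,0,0]],"dr":[[0,0,0],[0,0,0]]}'
python3 - <<'E'
from m import *
look('',"measure")
E
```

```text
time_s: 11.7
position: [0.4407, 0.2786, 0.1996]
tool_rot: [[-0.003, 0.029, -1.0], [-0.0, -1.0, -0.029], [-1.0, 0.0, 0.003]]
ft_force: [1.3, 0.3, 0.1]
grip_width: 0.0856
time_s: 11.9
position: [0.4419, 0.2745, 0.2005]
tool_rot: [[-0.002, 0.025, -1.0], [-0.001, -1.0, -0.025], [-1.0, 0.001, 0.002]]
ft_force: [0.5, 0.4, 0.4]
grip_width: 0.0857
wrist ('measure', 2238, 'xy', 0.4421, 0.276, 'LxW', 0.069, 0.04, 'ang', 1.6, 'z', np.float64(0.061))
 mat green [295.  31.] 1081 xy 0.6089 0.2603 LxW 0.073 0.05 ang -81.2 z [0.003 0.005 0.006]
 mat yellow [457.  54.] 1803 xy 0.5909 0.0852 LxW 0.105 0.057 ang 19.0 z [0.003 0.005 0.006]
TCP [0.4421 0.2744 0.2008] jaw -88.59 F [-0.4 -0.3  0.6] w 0.0852 t 11.95
```

```bash
python3 -m crank '{"hand":[0,0,0,0,0],"translation":[[0.045,-0.001,0],[0.09,-0.001,0],[0.135,-0.001,0],[0.165,-0.001,0],[0.183,-0.001,0]],"dr":[[0,0,0],[0,0,0],[0,0,0],[0,0,0],[0,0,0]]}' 50
for i in 1 2; do python3 -m crank '{"hand":[255,255,255,255,255],"translation":[[0,0,0],[0,0,0],[0,0,0],[0,0,0],[0,0,0]],"dr":[[0,0,0],[0,0,0],[0,0,0],[0,0,0],[0,0,0]]}' 50; done
python3 -m crank '{"hand":[255,255,255,255,255],"translation":[[-0.02,0,0],[-0.05,0,0],[-0.09,0,0],[-0.1,0,0],[-0.1,0,0]],"dr":[[0,0,0],[0,0,0],[0,0,0],[0,0,0],[0,0,0]]}'
```

```text
time_s: 12.45
position: [0.4412, 0.2749, 0.0159]
tool_rot: [[-0.003, 0.024, -1.0], [-0.001, -1.0, -0.024], [-1.0, 0.001, 0.003]]
ft_force: [0.5, 0.1, -0.2]
grip_width: 0.0856
time_s: 12.95
position: [0.4429, 0.2765, 0.0198]
tool_rot: [[0.003, 0.026, -1.0], [0.001, -1.0, -0.026], [-1.0, -0.001, -0.003]]
ft_force: [-0.3, -1.1, 7.5]
grip_width: 0.0408
time_s: 13.45
position: [0.4429, 0.2765, 0.0198]
tool_rot: [[0.003, 0.026, -1.0], [0.001, -1.0, -0.026], [-1.0, -0.0, -0.003]]
ft_force: [-0.9, -0.4, 7.8]
grip_width: 0.041
time_s: 13.95
position: [0.4424, 0.2766, 0.1198]
tool_rot: [[0.003, 0.026, -1.0], [0.001, -1.0, -0.026], [-1.0, -0.001, -0.003]]
ft_force: [-0.1, 0.3, -2.5]
grip_width: 0.0407
```

```bash
python3 -m crank '{"hand":[255,255,255,255,255],"translation":[[0,0.007,-0.045],[0,0.013,-0.09],[0,0.013,-0.09],[0,0.013,-0.09],[0,0.013,-0.09]],"dr":[[0,0,0],[0,0,0],[0,0,0],[0,0,0],[0,0,0]]}'
python3 - <<'E'
from m import *
look('',pic='w4')
E
```

```text
time_s: 14.45
position: [0.5309, 0.2657, 0.1171]
tool_rot: [[-0.003, 0.026, -1.0], [-0.001, -1.0, -0.026], [-1.0, 0.001, 0.003]]
ft_force: [-0.6, 0.6, -1.9]
grip_width: 0.041
 mat green [282.  72.] 3343 xy 0.6341 0.2645 LxW 0.1 0.073 ang 9.6 z [0.003 0.005 0.006]
 mat yellow [475.  92.] 4256 xy 0.6175 0.0941 LxW 0.162 0.057 ang 19.0 z [0.003 0.005 0.006]
TCP [0.531  0.2658 0.1176] jaw -88.49 F [-0.1  0.6 -2. ] w 0.0408 t 14.5
```

View pics/w4.png

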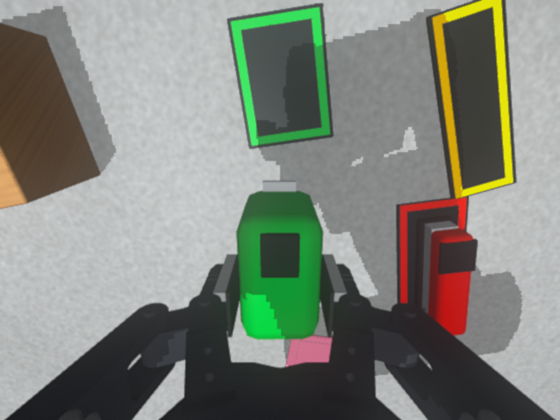

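The green mat is fully in view at (280,75) and measures 9.6–10°. I'm carrying the measure over it.

```bash
python3 -m crank '{"hand":[255,255,255,255,255],"translation":[[0,0.002,-0.045],[0,0.003,-0.09],[0,0.0037,-0.1025],[0,0.0037,-0.1025],[0,0.0037,-0.1025]],"dr":[[-0.07,0,0],[-0.145,0,0],[-0.145,0,0],[-0.145,0,0],[-0.145,0,0]]}'
python3 -m crank '{"hand":[255,255,255,255,255],"translation":[[0.03,0,0],[0.06,0,0],[0.08,0,0],[0.093,0,0],[0.093,0,0]],"dr":[[0,0,0],[0,0,0],[0,0,0],[0,0,0],[0,0,0]]}'
python3 -m crank '{"hand":[255,255,255],"translation":[[0,0,0],[0,0,0],[0,0,0]],"dr":[[0,0,0],[0,0,0],[0,0,0]]}'
```

```text
time_s: 15.0
position: [0.6335, 0.265, 0.118]
tool_rot: [[-0.001, 0.17, -0.985], [-0.0, -0.985, -0.17], [-1.0, -0.0, 0.001]]
ft_force: [0.2, -0.1, -1.8]
grip_width: 0.0408
time_s: 15.5
position: [0.6334, 0.2651, 0.0246]
tool_rot: [[-0.002, 0.171, -0.985], [-0.0, -0.985, -0.171], [-1.0, -0.0, 0.002]]
ft_force: [-0.4, 0.5, -1.1]
grip_width: 0.0406
time_s: 15.8
position: [0.6352, 0.2647, 0.0264]
tool_rot: [[0.002, 0.17, -0.985], [0.0, -0.985, -0.17], [-1.0, -0.0, -0.002]]
ft_force: [0.7, 0.2, -1.4]
grip_width: 0.041
```

```bash
python3 -m crank '{"hand":[255,255,0,0,0],"translation":[[0.002,0,0],[0.002,0,0],[0.002,0,0],[0.002,0,0],[0.002,0,0]],"dr":[[0,0,0],[0,0,0],[0,0,0],[0,0,0],[0,0,0]]}'
python3 -m crank '{"hand":[0,0,0,0,0],"translation":[[0,0,0],[-0.03,0,0],[-0.08,0,0],[-0.13,0,0],[-0.175,0,0]],"dr":[[0,0,0],[0,0,0],[0,0,0],[0,0,0],[0,0,0]]}'
python3 -m crank '{"hand":[0,0],"translation":[[0,0,0],[0,0,0]],"dr":[[0,0,0],[0,0,0]]}'
python3 - <<'E'
from m import *
look('',"measure",dz=.003,xy=(.634,.2645),pic='w5')
for n in('scene','side'):
    im,d,c=grab(n); print(n,tops(im,d,c,'measure',xy=(.634,.2645),dz=.003))
E
```

```text
time_s: 16.3
position: [0.635, 0.2647, 0.0236]
tool_rot: [[0.001, 0.17, -0.985], [0.0, -0.985, -0.17], [-1.0, -0.0, -0.001]]
ft_force: [0.6, -0.2, 0.5]
grip_width: 0.0818
time_s: 16.8
position: [0.6347, 0.2647, 0.2012]
tool_rot: [[0.001, 0.17, -0.985], [0.0, -0.985, -0.17], [-1.0, -0.0, -0.002]]
ft_force: [0.4, 1.4, -0.2]
grip_width: 0.0856
time_s: 17.0
position: [0.6349, 0.2647, 0.1992]
tool_rot: [[0.002, 0.17, -0.985], [0.0, -0.985, -0.17], [-1.0, -0.0, -0.002]]
ft_force: [-0.1, 0.5, -0.1]
grip_width: 0.0853
wrist ('measure', 2286, 'xy', 0.6348, 0.2641, 'LxW', 0.066, 0.04, 'ang', 10.6, 'z', np.float64(0.064))
 mat yellow [408. 207.] 1819 xy 0.6175 0.0941 LxW 0.161 0.056 ang 18.9 z [0.003 0.005 0.006]
TCP [0.6345 0.2646 0.1975] jaw -80.21 F [-0.3  0.6 -0.3] w 0.0854 t 17.05
scene ('measure', 206, 'xy', 0.6351, 0.2649, 'LxW', 0.067, 0.042, 'ang', 12.8, 'z', np.float64(0.063))
side ('measure', 151, 'xy', 0.6299, 0.2615, 'LxW', 0.067, 0.042, 'ang', 10.3, 'z', np.float64(0.062))
```

View pics/w5.png

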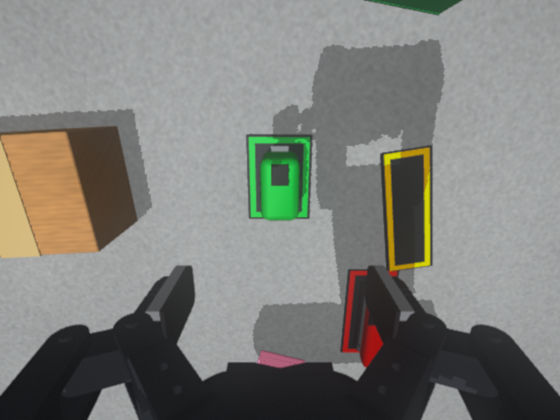

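The measure is inside the green outline at (280,180), centred and parallel. Now to the cutter.

```bash
python3 -m crank '{"hand":[0,0,0,0,0],"translation":[[0,0.033,0.019],[0,0.066,0.038],[0,0.099,0.058],[0,0.131,0.077],[0,0.163,0.096]],"dr":[[0,0,0],[0,0,0],[0,0,0],[0,0,0],[0,0,0]]}'
python3 -m crank '{"hand":[0,0,0,0,0],"translation":[[0,0.033,0.019],[0,0.066,0.038],[0,0.099,0.058],[0,0.131,0.077],[0,0.163,0.096]],"dr":[[0,0,0],[0,0,0],[0,0,0],[0,0,0],[0,0,0]]}'
python3 -m crank '{"hand":[0,0,0,0,0],"translation":[[0,0.033,0.019],[0,0.066,0.038],[0,0.099,0.058],[0,0.131,0.077],[0,0.163,0.096]],"dr":[[0,0,0],[0,0,0],[0,0,0],[0,0,0],[0,0,0]]}'
python3 -m crank '{"hand":[0,0,0,0,0],"translation":[[0,0,0],[0,0,0],[0,0,0],[0,0,0],[0,0,0]],"dr":[[-0.1,0,0],[-0.2,0,0],[-0.3,0,0],[-0.3,0,0],[-0.3,0,0]]}'
python3 - <<'E'
from m import *
look('',"cutter",pic='w6')
E
```

```text
time_s: 17.65
position: [0.5667, 0.0864, 0.197]
tool_rot: [[-0.002, 0.17, -0.985], [0.0, -0.985, -0.17], [-1.0, -0.0, 0.002]]
ft_force: [0.5, -1.1, 0.4]
grip_width: 0.0852
time_s: 18.15
position: [0.4999, -0.0904, 0.1972]
tool_rot: [[-0.002, 0.17, -0.985], [0.001, -0.985, -0.17], [-1.0, -0.001, 0.002]]
ft_force: [0.3, -0.1, 0.3]
grip_width: 0.0858
time_s: 18.65
position: [0.433, -0.2672, 0.1973]
tool_rot: [[-0.002, 0.17, -0.985], [0.002, -0.985, -0.17], [-1.0, -0.002, 0.001]]
ft_force: [0.4, 0.3, 0.2]
grip_width: 0.0856
time_s: 19.15
position: [0.434, -0.266, 0.1976]
tool_rot: [[-0.001, 0.451, -0.892], [0.001, -0.892, -0.451], [-1.0, -0.001, 0.0]]
ft_force: [0.0, 0.2, 0.5]
grip_width: 0.0854
wrist ('cutter', 2074, 'xy', 0.4351, -0.2663, 'LxW', 0.129, 0.025, 'ang', 27.2, 'z', np.float64(0.019))
TCP [ 0.434  -0.266   0.1978] jaw -63.15 F [ 0.3 -0.5  0.1] w 0.0854 t 19.2
```

View pics/w6.png

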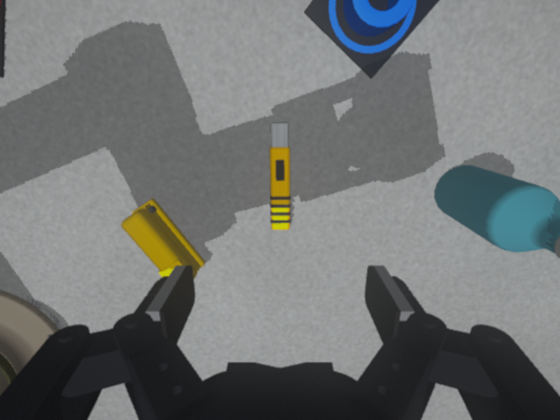

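The cutter is at (280,175), square and centred in the jaws. The bottle and the yellow stapler are clear of them. I'll descend in stages and watch the force, since the tool is thin.

```bash
python3 -m crank '{"hand":[0,0,100,130,130],"translation":[[0.045,0,-0.001],[0.09,0,-0.001],[0.135,0,-0.001],[0.17,0,-0.001],[0.185,0,-0.001]],"dr":[[0,0,0],[0,0,0],[0,0,0],[0,0,0],[0,0,0]]}' 30
python3 -m crank '{"hand":[130,130,130,130,130],"translation":[[0.002,0,0],[0.004,0,0],[0.006,0,0],[0.008,0,0],[0.008,0,0]],"dr":[[0,0,0],[0,0,0],[0,0,0],[0,0,0],[0,0,0]]}'
python3 -m crank '{"hand":[130,130],"translation":[[0,0,0],[0,0,0]],"dr":[[0,0,0],[0,0,0]]}'
```

```text
time_s: 19.7
position: [0.4338, -0.2645, 0.0102]
tool_rot: [[-0.004, 0.452, -0.892], [0.004, -0.892, -0.452], [-1.0, -0.005, 0.002]]
ft_force: [0.9, 0.0, 0.4]
grip_width: 0.0441
time_s: 20.2
position: [0.4352, -0.2659, 0.0057]
tool_rot: [[0.001, 0.453, -0.891], [-0.001, -0.891, -0.453], [-1.0, 0.001, -0.0]]
ft_force: [0.3, 0.1, 0.7]
grip_width: 0.0422
time_s: 20.4
position: [0.4351, -0.2658, 0.0056]
tool_rot: [[0.0, 0.454, -0.891], [-0.0, -0.891, -0.454], [-1.0, 0.0, -0.0]]
ft_force: [-0.1, -0.5, -0.1]
grip_width: 0.0415
```

```bash
for i in 1 2; do python3 -m crank '{"hand":[255,255,255,255,255],"translation":[[0,0,0],[0,0,0],[0,0,0],[0,0,0],[0,0,0]],"dr":[[0,0,0],[0,0,0],[0,0,0],[0,0,0],[0,0,0]]}' 30; done
python3 -m crank '{"hand":[255,255,255,255,255],"translation":[[-0.02,0,0],[-0.05,0,0],[-0.09,0,0],[-0.1,0,0],[-0.1,0,0]],"dr":[[0,0,0],[0,0,0],[0,0,0],[0,0,0],[0,0,0]]}'
```

```text
time_s: 20.9
position: [0.435, -0.2657, 0.0053]
tool_rot: [[-0.0, 0.454, -0.891], [0.0, -0.891, -0.454], [-1.0, -0.0, 0.0]]
ft_force: [-0.4, -0.3, -0.5]
grip_width: 0.0
time_s: 21.4
position: [0.435, -0.2657, 0.0053]
tool_rot: [[0.0, 0.454, -0.891], [-0.0, -0.891, -0.454], [-1.0, 0.0, 0.0]]
ft_force: [0.5, 1.3, 0.3]
grip_width: 0.0001
time_s: 21.9
position: [0.4355, -0.2662, 0.1066]
tool_rot: [[0.002, 0.454, -0.891], [-0.002, -0.891, -0.454], [-1.0, 0.003, -0.001]]
ft_force: [-0.4, 0.1, 0.1]
grip_width: -0.0001
```

The jaws shut to zero, so the cutter wasn't caught. Looking.

```bash
python3 -m crank '{"hand":[0,0,0,0,0],"translation":[[-0.03,0,0],[-0.06,0,0],[-0.09,0,0],[-0.09,0,0],[-0.09,0,0]],"dr":[[0,0,0],[0,0,0],[0,0,0],[0,0,0],[0,0,0]]}'
python3 - <<'E'
from m import *
look('',"cutter",pic='w7')
for n in('scene','side'):
    im,d,c=grab(n); print(n,tops(im,d,c,'cutter'))
E
```

```text
time_s: 22.4
position: [0.4347, -0.2655, 0.1939]
tool_rot: [[-0.001, 0.454, -0.891], [0.001, -0.891, -0.454], [-1.0, -0.002, 0.001]]
ft_force: [-0.1, 0.8, 0.4]
grip_width: 0.0722
wrist ('cutter', 2144, 'xy', 0.4351, -0.2661, 'LxW', 0.129, 0.024, 'ang', 27.4, 'z', np.float64(0.019))
TCP [ 0.4345 -0.2653  0.1934] jaw -63.03 F [0.4 0.1 0.2] w 0.0792 t 22.45
scene ('cutter', 271, 'xy', 0.4354, -0.2646, 'LxW', 0.13, 0.026, 'ang', 26.9, 'z', np.float64(0.018))
side ('cutter', 410, 'xy', 0.4326, -0.2673, 'LxW', 0.131, 0.024, 'ang', 27.3, 'z', np.float64(0.017))
```

View pics/w7.png

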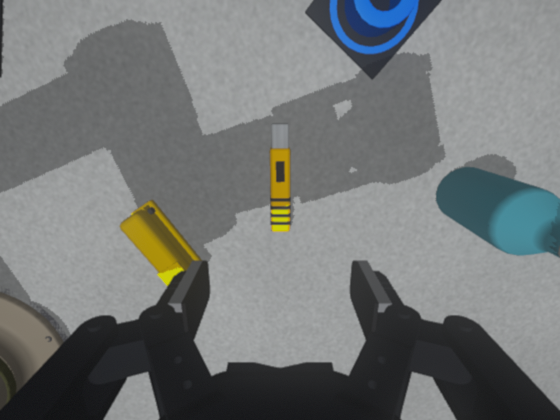

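The cutter hasn't moved, so the fingers passed above it. I'll measure where the fingertips really are relative to the TCP, from the wrist depth.

```bash
cat > tip.py <<'E'
from m import *
s=sensors.observe(); im,d,c=grab('wrist')
f=210/np.tan(np.radians(c['vertical_fov'])/2); T=np.array(c['extrinsics']); v,u=np.mgrid[:420,:560]
P=np.stack([(u-c['cx'])/f*d,(v-c['cy'])/f*d,d],-1)@T[:3,:3].T+T[:3,3]
Q=(P-s['position'])@s['tool_rot']; m=(d>0)&(Q[...,0]>-.06)&(Q[...,0]<.03)&(np.hypot(Q[...,1],Q[...,2])<.07)
print('w',s['grip_width'],'z',s['position'][2],'n',m.sum(),'depth min',d[d>0].min().round(3))
for sg in(-1,1):
    q=Q[m&(np.sign(Q[...,1])==sg)]; print(sg,'tool-x pct',np.percentile(q[:,0],[5,50,90,97,99.5]).round(4)); t=q[q[:,0]>np.percentile(q[:,0],95)]; print('  tip mean',t.mean(0).round(4))
E
python3 tip.py
python3 -m crank '{"hand":[255,255,255,255,255],"translation":[[0,0,0],[0,0,0],[0,0,0],[0,0,0],[0,0,0]],"dr":[[0,0,0],[0,0,0],[0,0,0],[0,0,0],[0,0,0]]}' 30
python3 tip.py
```

```text
w 0.08540913441457723 z 0.19351516445538977 n 2630 depth min 0.062
-1 tool-x pct [-0.0591 -0.0506 -0.0411 -0.0383 -0.0367]
  tip mean [-0.0379 -0.0423 -0.0008]
1 tool-x pct [-0.0592 -0.0507 -0.0412 -0.0383 -0.0365]
  tip mean [-0.0379  0.0438 -0.0005]
time_s: 23.1
position: [0.435, -0.2657, 0.1954]
tool_rot: [[0.0, 0.454, -0.891], [-0.0, -0.891, -0.454], [-1.0, 0.0, -0.0]]
ft_force: [-0.2, 0.2, -0.1]
grip_width: 0.0123
w 0.012251764537430591 z 0.19535655803798224 n 2231 depth min 0.062
-1 tool-x pct [-0.0593 -0.0455 -0.0316 -0.0268 -0.0242]
  tip mean [-0.0263 -0.0067 -0.0027]
1 tool-x pct [-0.0594 -0.0456 -0.0317 -0.027  -0.024 ]
  tip mean [-0.0262  0.0085 -0.003 ]
```

The tips are about 24–38 mm behind the reported TCP, depending on the opening, which agrees with the miss. I'll preshape the jaws and feel for the bench in small steps around the cutter.

```bash
python3 -m crank '{"hand":[0,0,0,130,130],"translation":[[0,0,0],[0,0,0],[0.045,0,0],[0.09,0,0],[0.135,0,0]],"dr":[[0,0,0],[0,0,0],[0,0,0],[0,0,0],[0,0,0]]}' 30
python3 -m crank '{"hand":[130,130,130,130,130],"translation":[[0.03,0,0],[0.05,0,0],[0.055,0,0],[0.06,0,0],[0.06,0,0]],"dr":[[0,0,0],[0,0,0],[0,0,0],[0,0,0],[0,0,0]]}'
python3 -m crank '{"hand":[130,130,130],"translation":[[0.003,0,0],[0.003,0,0],[0.003,0,0]],"dr":[[0,0,0],[0,0,0],[0,0,0]]}'
python3 -m crank '{"hand":[130,130,130],"translation":[[0.003,0,0],[0.003,0,0],[0.003,0,0]],"dr":[[0,0,0],[0,0,0],[0,0,0]]}'
```

```text
time_s: 23.65
position: [0.435, -0.2658, 0.0592]
tool_rot: [[0.001, 0.454, -0.891], [-0.001, -0.891, -0.454], [-1.0, 0.001, -0.0]]
ft_force: [0.9, -0.4, -0.4]
grip_width: 0.0414
time_s: 24.15
position: [0.4353, -0.266, 0.0008]
tool_rot: [[0.001, 0.454, -0.891], [-0.001, -0.891, -0.454], [-1.0, 0.001, -0.0]]
ft_force: [-0.2, 0.4, 1.0]
grip_width: 0.0419
time_s: 24.45
position: [0.4352, -0.2659, -0.0022]
tool_rot: [[0.001, 0.454, -0.891], [-0.001, -0.891, -0.454], [-1.0, 0.001, -0.0]]
ft_force: [1.1, 0.5, -0.4]
grip_width: 0.0417
time_s: 24.75
position: [0.435, -0.2657, -0.0057]
tool_rot: [[-0.0, 0.454, -0.891], [0.0, -0.891, -0.454], [-1.0, -0.0, 0.0]]
ft_force: [1.3, -0.9, -0.1]
grip_width: 0.0419
```

```bash
python3 -m crank '{"hand":[130,130,130],"translation":[[0.003,0,0],[0.003,0,0],[0.003,0,0]],"dr":[[0,0,0],[0,0,0],[0,0,0]]}'
python3 -m crank '{"hand":[130,130,130],"translation":[[0.003,0,0],[0.003,0,0],[0.003,0,0]],"dr":[[0,0,0],[0,0,0],[0,0,0]]}'
python3 tip.py
```

```text
time_s: 25.05
position: [0.435, -0.2657, -0.0088]
tool_rot: [[-0.0, 0.454, -0.891], [0.0, -0.891, -0.454], [-1.0, -0.0, 0.0]]
ft_force: [-0.6, 0.1, 0.3]
grip_width: 0.042
time_s: 25.35
position: [0.435, -0.2657, -0.0118]
tool_rot: [[-0.0, 0.454, -0.891], [0.0, -0.891, -0.454], [-1.0, -0.0, 0.0]]
ft_force: [-0.1, -0.3, -0.4]
grip_width: 0.042
w 0.0420172016516067 z -0.011774953377031938 n 40168 depth min 0.061
-1 tool-x pct [-0.0384 -0.0134 -0.0124 -0.0121 -0.0116]
  tip mean [-0.0119 -0.0351 -0.02  ]
1 tool-x pct [-0.0386 -0.0134 -0.0124 -0.012  -0.0116]
  tip mean [-0.0119  0.0358 -0.0202]
```

```bash
for i in 1 2; do python3 -m crank '{"hand":[130,130,130],"translation":[[0.003,0,0],[0.003,0,0],[0.003,0,0]],"dr":[[0,0,0],[0,0,0],[0,0,0]]}'; done
python3 - <<'E'
from m import *
look('',pic='w8')
im=cv2.imread('pics/w8.png'); cv2.imwrite('pics/w8.png',im[:, :])
im,d,c=grab('side'); cv2.imwrite('pics/s8.png',cv2.resize(im[200:330,260:420],None,fx=4.5,fy=4.5,interpolation=cv2.INTER_CUBIC))
E
```

```text
time_s: 25.7
position: [0.435, -0.2657, -0.0148]
tool_rot: [[-0.0, 0.454, -0.891], [0.0, -0.891, -0.454], [-1.0, -0.0, 0.0]]
ft_force: [0.5, 0.6, -0.1]
grip_width: 0.0421
time_s: 26.0
position: [0.435, -0.2657, -0.0178]
tool_rot: [[-0.0, 0.454, -0.891], [0.0, -0.891, -0.454], [-1.0, -0.0, 0.0]]
ft_force: [-0.2, -0.5, -0.0]
grip_width: 0.0417
TCP [ 0.435  -0.2657 -0.0177] jaw -63.02 F [-0.4 -1.   0.5] w 0.0417 t 26.05
```

View pics/w8.png

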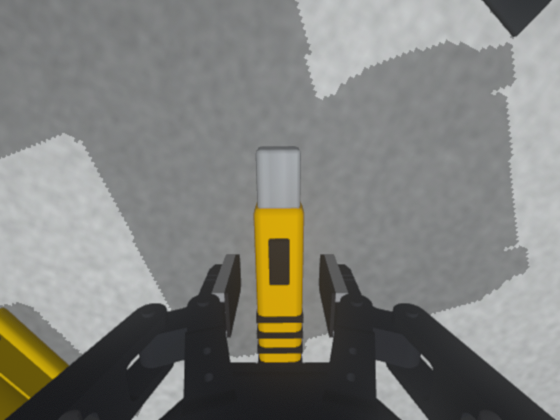

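The cutter at (280,270) lies between the pads with the bench not yet touched. One more step down, then close.

```bash
python3 -m crank '{"hand":[130,130,130],"translation":[[0.003,0,0],[0.003,0,0],[0.003,0,0]],"dr":[[0,0,0],[0,0,0],[0,0,0]]}'
for i in 1 2; do python3 -m crank '{"hand":[255,255,255,255,255],"translation":[[0,0,0],[0,0,0],[0,0,0],[0,0,0],[0,0,0]],"dr":[[0,0,0],[0,0,0],[0,0,0],[0,0,0],[0,0,0]]}' 30; done
```

```text
time_s: 26.4
position: [0.435, -0.2657, -0.0208]
tool_rot: [[-0.0, 0.454, -0.891], [0.0, -0.891, -0.454], [-1.0, -0.0, 0.0]]
ft_force: [-0.5, 0.4, -0.8]
grip_width: 0.0416
time_s: 26.9
position: [0.4351, -0.2658, -0.0205]
tool_rot: [[0.0, 0.454, -0.891], [-0.0, -0.891, -0.454], [-1.0, 0.0, -0.0]]
ft_force: [0.1, -0.5, 3.0]
grip_width: 0.0231
time_s: 27.4
position: [0.4351, -0.2658, -0.0205]
tool_rot: [[0.0, 0.454, -0.891], [-0.0, -0.891, -0.454], [-1.0, 0.0, -0.0]]
ft_force: [0.4, 0.5, 5.2]
grip_width: 0.0233
```

```bash
python3 -m crank '{"hand":[255,255,255,255,255],"translation":[[-0.02,0,0],[-0.05,0,0],[-0.09,0,0],[-0.1,0,0],[-0.1,0,0]],"dr":[[0,0,0],[0,0,0],[0,0,0],[0,0,0],[0,0,0]]}'
python3 -m crank '{"hand":[255,255,255,255,255],"translation":[[0,-0.02,-0.027],[0,-0.045,-0.06],[0,-0.07,-0.094],[0,-0.095,-0.13],[0,-0.119,-0.163]],"dr":[[0,0,0],[0,0,0],[0,0,0],[0,0,0],[0,0,0]]}'
python3 -m crank '{"hand":[255,255,255,255,255],"translation":[[0,-0.025,-0.034],[0,-0.05,-0.068],[0,-0.075,-0.102],[0,-0.1,-0.137],[0,-0.119,-0.163]],"dr":[[0,0,0],[0,0,0],[0,0,0],[0,0,0],[0,0,0]]}'
python3 -m crank '{"hand":[255,255,255,255,255],"translation":[[0,0,0],[0,0,0],[0,0,0],[0,0,0],[0,0,0]],"dr":[[0.07,0,0],[0.143,0,0],[0.143,0,0],[0.143,0,0],[0.143,0,0]]}'
python3 - <<'E'
from m import *
look('',pic='w9')
E
```

```text
time_s: 27.9
position: [0.4353, -0.2659, 0.08]
tool_rot: [[0.001, 0.454, -0.891], [-0.001, -0.891, -0.454], [-1.0, 0.002, -0.001]]
ft_force: [-0.6, -0.1, -2.5]
grip_width: 0.0232
time_s: 28.4
position: [0.526, -0.0836, 0.0771]
tool_rot: [[-0.003, 0.454, -0.891], [0.001, -0.891, -0.454], [-1.0, -0.003, 0.002]]
ft_force: [0.3, 0.6, -1.3]
grip_width: 0.0232
time_s: 28.9
position: [0.6173, 0.0967, 0.0766]
tool_rot: [[-0.004, 0.455, -0.891], [0.0, -0.891, -0.455], [-1.0, -0.002, 0.003]]
ft_force: [-0.4, -0.5, -2.0]
grip_width: 0.0233
time_s: 29.4
position: [0.6172, 0.094, 0.0785]
tool_rot: [[-0.001, 0.323, -0.946], [0.0, -0.946, -0.323], [-1.0, -0.001, 0.001]]
ft_force: [-0.3, -0.7, -0.8]
grip_width: 0.0233
 mat red [202. 291.] 374 xy 0.5568 0.1262 LxW 0.121 0.027 ang -11.2 z [0.004 0.005 0.007]
 mat red [250. 340.] 215 xy 0.5371 0.0877 LxW 0.177 0.006 ang 10.5 z [0.003 0.005 0.155]
 mat red [189. 382.] 275 xy 0.5073 0.1196 LxW 0.241 0.011 ang -1.8 z [0.004 0.005 0.185]
TCP [0.6174 0.094  0.0788] jaw -71.18 F [ 0.   0.8 -0.8] w 0.0233 t 29.45
```

View pics/w9.png

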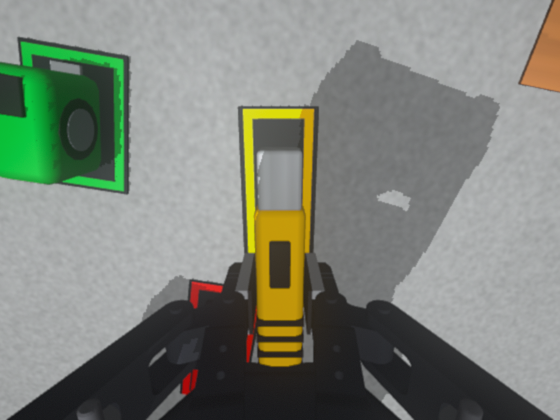

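The cutter is at (280,250), held parallel to the yellow outline and central over it. Lowering and releasing.

```bash
python3 -m crank '{"hand":[255,255,255,255,255],"translation":[[0.03,0,0],[0.06,0,0],[0.08,0,0],[0.09,0,0],[0.095,0,0]],"dr":[[0,0,0],[0,0,0],[0,0,0],[0,0,0],[0,0,0]]}'
python3 -m crank '{"hand":[255,255,255],"translation":[[0,0,0],[0,0,0],[0,0,0]],"dr":[[0,0,0],[0,0,0],[0,0,0]]}'
```

```text
time_s: 29.95
position: [0.6174, 0.0941, -0.0163]
tool_rot: [[-0.001, 0.322, -0.947], [0.0, -0.947, -0.322], [-1.0, -0.0, 0.001]]
ft_force: [0.0, -0.2, -0.7]
grip_width: 0.0231
time_s: 30.25
position: [0.6181, 0.0942, -0.0147]
tool_rot: [[0.002, 0.322, -0.947], [-0.0, -0.947, -0.322], [-1.0, 0.001, -0.002]]
ft_force: [-0.4, 0.6, -1.4]
grip_width: 0.0233
```

```bash
python3 -m crank '{"hand":[255,255,120,120,120],"translation":[[0.0015,0,0],[0.0015,0,0],[0.0015,0,0],[0.0015,0,0],[0.0015,0,0]],"dr":[[0,0,0],[0,0,0],[0,0,0],[0,0,0],[0,0,0]]}'
python3 -m crank '{"hand":[120,120,120,120,0],"translation":[[0,0,0],[-0.03,0,0],[-0.08,0,0],[-0.13,0,0],[-0.18,0,0]],"dr":[[0,0,0],[0,0,0],[0,0,0],[0,0,0],[0,0,0]]}'
python3 -m crank '{"hand":[0,0,0,0,0],"translation":[[-0.04,0,0.04],[-0.06,0,0.07],[-0.06,0,0.07],[-0.06,0,0.07],[-0.06,0,0.07]],"dr":[[0,0,0],[0,0,0],[0,0,0],[0,0,0],[0,0,0]]}'
python3 - <<'E'
from m import *
look('',"cutter",dz=.003,xy=(.6173,.0943),pic='w10')
for n in('scene','side'):
    im,d,c=grab(n); cv2.imwrite(f'pics/{n}10.png',im)
    for k,xy in dict(cutter=(.6173,.0943),roll=(.639,-.269),stapler=(.46,.104),measure=(.634,.2645)).items(): print(n,tops(im,d,c,k,xy=xy,dz=.003))
    d0=np.load(f'{n}0.npy')
    for nm,uv in {'scene':{'bottle':(121,275),'carton':(440,190)},'side':{'bottle':(428,300),'carton':(195,105)}}[n].items():
        y,x=uv[1],uv[0]; print(n,nm,'max depth change',np.abs(d[y-8:y+8,x-8:x+8]-d0[y-8:y+8,x-8:x+8]).max().round(4))
E
```

```text
time_s: 30.75
position: [0.6177, 0.0942, -0.017]
tool_rot: [[0.0, 0.322, -0.947], [-0.0, -0.947, -0.322], [-1.0, 0.0, -0.0]]
ft_force: [0.3, -0.9, 0.0]
grip_width: 0.0449
time_s: 31.25
position: [0.6172, 0.0942, 0.1649]
tool_rot: [[-0.0, 0.322, -0.947], [0.0, -0.947, -0.322], [-1.0, -0.0, 0.0]]
ft_force: [1.4, -0.4, -0.4]
grip_width: 0.0585
time_s: 31.75
position: [0.5515, 0.0718, 0.2218]
tool_rot: [[-0.002, 0.322, -0.947], [0.0, -0.947, -0.322], [-1.0, -0.001, 0.001]]
ft_force: [0.8, 0.0, -0.1]
grip_width: 0.0856
wrist ('cutter', 2240, 'xy', 0.6174, 0.0926, 'LxW', 0.13, 0.024, 'ang', 18.1, 'z', np.float64(0.022))
 mat yellow [279. 109.] 2106 xy 0.6173 0.0942 LxW 0.161 0.055 ang 18.8 z [0.003 0.005 0.006]
 mat red [233. 235.] 2528 xy 0.4604 0.1044 LxW 0.141 0.065 ang 9.0 z [0.003 0.006 0.053]
TCP [0.5516 0.0719 0.2215] jaw -71.21 F [ 0. -0. -0.] w 0.0851 t 31.8
scene ('cutter', 301, 'xy', 0.6174, 0.0961, 'LxW', 0.129, 0.028, 'ang', 20.8, 'z', np.float64(0.021))
scene ('roll', 312, 'xy', 0.6399, -0.2665, 'LxW', 0.059, 0.057, 'ang', -85.9, 'z', np.float64(0.043))
scene ('stapler', 228, 'xy', 0.4621, 0.1065, 'LxW', 0.106, 0.033, 'ang', 10.0, 'z', np.float64(0.051))
scene ('measure', 202, 'xy', 0.634, 0.2647, 'LxW', 0.068, 0.041, 'ang', 11.5, 'z', np.float64(0.063))
scene bottle max depth change 0.9511
scene carton max depth change 1.2539
side ('cutter', 210, 'xy', 0.6158, 0.0925, 'LxW', 0.127, 0.025, 'ang', 18.2, 'z', np.float64(0.02))
side ('roll', 242, 'xy', 0.6374, -0.2693, 'LxW', 0.058, 0.057, 'ang', 40.0, 'z', np.float64(0.042))
side ('stapler', 271, 'xy', 0.4587, 0.103, 'LxW', 0.102, 0.033, 'ang', 11.3, 'z', np.float64(0.05))
side ('measure', 147, 'xy', 0.6309, 0.2619, 'LxW', 0.063, 0.04, 'ang', 12.7, 'z', np.float64(0.062))
side bottle max depth change 0.8818
side carton max depth change 1.3821
```

View pics/w10.png

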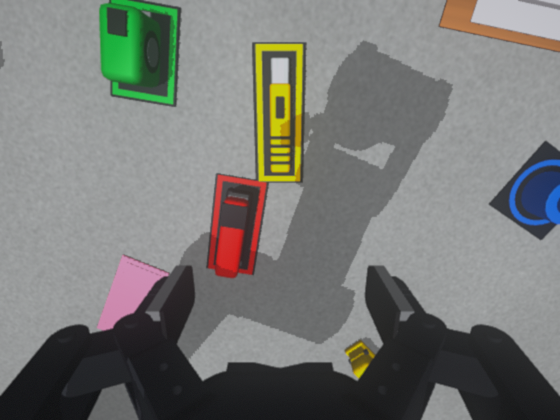

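View pics/scene10.png

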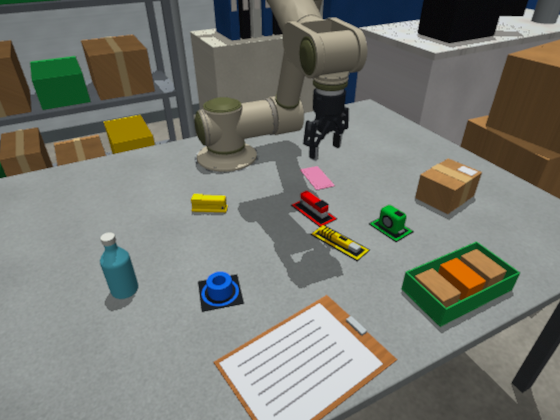

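The pictures show all four tools inside their outlines: cutter (279,110) in the wrist view, and roll, stapler, cutter and measure at (220,288), (315,208), (340,241) and (392,222) in the scene view. The "max depth change" figures come from depth dropouts, so I'll recheck the carton, bottle and look-alikes using the median, then hand in.

```bash
python3 - <<'E'
from m import *
for n,reg in {'scene':{'bottle':(98,230,140,300),'carton':(415,158,482,212),'yellow':(188,190,230,216)},'side':{'bottle':(405,265,455,325),'carton':(162,78,224,132),'yellow':(252,255,285,310)}}.items():
    im,d,c=grab(n); a=cv2.imread(f'pics/{n}0.png'); d0=np.load(f'{n}0.npy')
    for k,(x0,y0,x1,y1) in reg.items():
        A=cv2.cvtColor(a[y0:y1,x0:x1],6).astype(np.float32);B=cv2.cvtColor(im[y0:y1,x0:x1],6).astype(np.float32)
        D,E=d[y0:y1,x0:x1],d0[y0:y1,x0:x1]; g=(D>0)&(E>0)
        print(n,k,'shift px',np.round(cv2.phaseCorrelate(A,B)[0],2),'med|dd|',np.median(abs(D-E)[g]).round(4))
s=sensors.observe(); print(s['time_s'],abs(s['qvel']).max())
env.close_job()
E
```

```text
scene bottle shift px [ 0.52 -0.  ] med|dd| 0.0017
scene carton shift px [ 0. -0.] med|dd| 0.0025
scene yellow shift px [0.53 0.48] med|dd| 0.0023
side bottle shift px [-0.08  0.08] med|dd| 0.0016
side carton shift px [-0.03  0.01] med|dd| 0.003
side yellow shift px [-0.07  0.07] med|dd| 0.0018
32.0 0.42463844328368977
the job is handed in; nothing more can be done
```

All four tools are back on their mats, released, upright and inside their outlines, and the job was handed in at 32 s of the 104 s allowed.

**Last checks:**

| Tool | Offset from mat centre | Angle across cameras | Mat angle |
|---|---|---|---|
| Tape roll | about 2–3 mm | not applicable | not applicable |
| Stapler | about 1–3 mm | 8–11° | 9° |
| Tape measure | about 1–4 mm | 10–13° | 10° |
| Box cutter | about 2 mm | 18–21° | 19° |

The top heights fit tools standing on the 3 mm mats. The wrist camera is the most precise and put the stapler, measure and cutter within 1° and 2 mm; the larger figures come from the coarser scene and side views.

**Left alone:** The carton and bottle had not moved between the first and last pictures. The yellow stapler showed about 0.5 px in the scene view and none from the side. I didn't measure the pink mat, but it was never touched.

**What disagreed:**
- **First cutter grasp:** it closed on nothing, though the cutter did not move. The fingertips end about 24–38 mm behind the stated TCP, depending on the opening. I went lower step by step, watching the force, and the second grasp held.
- **Depth check on carton and bottle:** my first one gave meaningless changes of about 1 m, probably from missing depth readings. I redid it with the median change and the image shift before handing in.

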